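Tea cups onto their own saucers

ROBOT

A 6-joint arm with a two-finger parallel gripper is mounted at the origin on the work surface. World frame = base frame: x ahead of the robot, y to its left, z up, the work surface at z = 0. Lengths are in m, angles in rad, forces in N, time in s.
With the tool pointing down it reaches from about 0.25 to 0.725 m from the base axis. Payload 4 kg.
Tool frame: the origin (TCP) lies midway between the tips of the shut fingers; the grasp point (between the pads) lies behind it (env.hold_point_z is the z of the grasp point in the tool frame, in m); z points along the fingers, y is the line along which they close (so a half turn about z gives the same grasp; the last joint's range is limited). The gripper opens to 85 mm and grips with 20 to 120 N. Pads are 22 mm wide; open, the fingers measure 114 mm over their backs; the gripper's body (76 mm by 85 mm) begins 54 mm behind the grasp point. The pads swing forward as they close: fully open they stand 13 mm farther back than shut.
Start: joints at [-1.154, 0.241, 0.005, 1.335, 0, 1.571], TCP at [0.202, -0.457, 0.231] pointing down, gripper open.
Joint ranges: [-2.72, 2.72], [-1.05, 1.87], [-1.09, 1.28], [-1.99, 2.15], [-1.42, 1.44], [-3.14, 3.14]. Speed limits (rad/s): [2.79, 2.79, 3.14, 3.14, 3.14, 3.14].

INTERFACE

Orientations are given as a rotation vector (axis times angle).
In Python, from rig import env gives the robot as it stands.
- The arm moves only by the tool servo_tool, never from a script. Its arguments are lists of equal length, an entry for each row: "xyz": the shift along the tool's x, y, z scaled (see below), a list of three; "twist": the turn about the tool's z scaled (see below); "jaw": the opening, from -1 (shut) to 1 (fully open). A call has 1 to 12 rows; each row is the pose to reach, as a shift and turn from the pose commanded when the call began, along the tool's axes at that moment; what a row does not reach only later rows make up. The controller multiplies each number of a shift by 0.8 m and each number of a turn by pi/2 rad. A row lasts 1/10 s, in which the tool goes at most 50 mm and 8.59 degrees, less where a joint would pass 70% of its speed; a pose out of reach is approached as far as the arm can. A call with a number of a shift or a turn outside -1 to 1 is refused whole. A call with a gripper value outside its range is refused whole. The fingers move at their own pace and stop on an object; "grip_force" is the grip in N (left out, the last holds). Time passes only in rows, so rows that repeat a pose let the fingers close. It gives the time, the measured TCP pose, the force, the opening and the grip force at its end, in the units of the state.
- env.sense(): the state, without advancing time (a new reading comes with each control period).
- env.read_camera(name): name is "scene" or "top" or "wrist"; returns a dict with "color" (480x640x3 uint8, blue, green, red), "range_z" (480x640 float32, m along the optical axis (not along the pixel's ray), 0 where there is no reading), "fx", "fy", "cx", "cy" (pixels), "k1" (the pictures are not rectified: a ray, as slopes to the right and down, at radius r is drawn at 1 + k1 r^2 times it, then the intrinsics apply), "R" (3x3) and "t" (3): a world point X has camera coordinates R X + t; the wrist camera has in their place "tool_from_camera" (4x4, takes a point from camera to tool coordinates, whose origin is the TCP and whose axes are the flange's). Camera axes: x right, y down, z forward; pixel columns grow to the right and rows downward; lengths in m; the calibration is good to about 2 mm. A picture is of the moment at which its call begins: read the wrist's pose just before it.
- env.sign_off(): hands the job in; it is judged then, once.
The state is a dict: "clock": time; "qpos": joint angles; "joint_velocities": joint speeds; "effort": joint torques, N m; "position": TCP position; "orientation": TCP orientation; "ft_force": force on the tool from outside, world axes, zero at the start; "torque": the same for the moment, N m; "grip_width": finger opening in m; "finger_force": force on a finger pad.
Only numpy, scipy, OpenCV 4.12 (cv2) and the standard library are available. Lean on these libraries where they do the work, as an engineer would, in place of code of your own. Each camera call takes 0.05 s, during which the arm holds its last target. There are 200 camera calls.

TASK

Set out the tea things: take the four white handleless cups out of the row on the shelf and set each one gently, upright and centred, on the single green saucer that matches it in size: the smallest cup on the smallest saucer, the next on the next, up to the largest on the largest. Do not tip any cup over; leave the saucers lying where they are, and leave the mug with the handle and the glass sugar bowl standing where they are.

Things in the scene. Friction and masses are not known exactly. Their poses are not given: they have to be found in the camera images.
- cup_a: the smallest of the four handleless white porcelain cups: open, round, rim 36 mm across outside, 36 mm high, foot 24 mm across, slightly narrower towards the foot (93% of the rim width at 45% of its height), wall 3.5 mm. It starts upright in the row on the shelf. Origin: centre of its foot's underside; z up its axis
- cup_b: the second smallest of the four handleless white porcelain cups: open, round, rim 46 mm across outside, 45 mm high, foot 30 mm across, slightly narrower towards the foot (93% of the rim width at 45% of its height), wall 3.5 mm. It starts upright in the row on the shelf. Origin: centre of its foot's underside; z up its axis
- cup_c: the second largest of the four handleless white porcelain cups: open, round, rim 57 mm across outside, 55 mm high, foot 38 mm across, slightly narrower towards the foot (93% of the rim width at 45% of its height), wall 3.5 mm. It starts upright in the row on the shelf. Origin: centre of its foot's underside; z up its axis
- cup_d: the largest of the four handleless white porcelain cups: open, round, rim 68 mm across outside, 66 mm high, foot 46 mm across, slightly narrower towards the foot (93% of the rim width at 45% of its height), wall 3.5 mm. It starts upright in the row on the shelf. Origin: centre of its foot's underside; z up its axis
- saucer_a: the smallest of the four single green plastic saucers lying on the table between the robot and the shelf: round, 68 mm across, flat floor 5 mm above its underside and about 50 mm across, raised edge 10 mm high all round; loose and light. Origin: centre of its underside; z up. The smallest cup belongs on it
- saucer_b: the second smallest of the four single green plastic saucers lying on the table between the robot and the shelf: round, 86 mm across, flat floor 5 mm above its underside and about 68 mm across, raised edge 10 mm high all round; loose and light. Origin: centre of its underside; z up. The second smallest cup belongs on it
- saucer_c: the second largest of the four single green plastic saucers lying on the table between the robot and the shelf: round, 104 mm across, flat floor 5 mm above its underside and about 86 mm across, raised edge 10 mm high all round; loose and light. Origin: centre of its underside; z up. The second largest cup belongs on it
- saucer_d: the largest of the four single green plastic saucers lying on the table between the robot and the shelf: round, 122 mm across, flat floor 5 mm above its underside and about 104 mm across, raised edge 10 mm high all round; loose and light. Origin: centre of its underside; z up. The largest cup belongs on it
- mug: white porcelain mug with a handle reaching 25 mm out at its own +y, body 62 mm across, 70 mm high; stands loose among the cups on the shelf (neighbours about 105 mm apart, centre to centre) and stays there. Origin: centre of its underside. The shelf is a fixed board, top 20 mm above the table, 140 mm deep, with a rail 10 mm thick along its far edge rising 20 mm above the board
- sugar_bowl: round glass sugar bowl with a lid, 84 mm across, 80 mm high; stands loose in the row on the shelf, right of the cups as the robot sees it, and stays there. Origin: centre of its underside. Also fixed on the shelf: a steel kettle, 190 mm high, some 0.2 m left of the row's leftmost cup or mug, and a 42 mm high stack of saucers at the right end
Not all that is in view belongs to the job. What is shaped like the saucer_c but grey or yellow is not meant. What is shaped like the cup_a but blue is not meant.

How it is judged:
By the outcome, as a careful person would: the job done as asked, in the order asked, and still so for the second after the job is handed in, with the robot touching nothing.
It also fails if it takes over 102 s, if anything falls off the work surface, if the arm or the gripper's body presses on something with over 40 N, if the wrist force passes 120 N, or if a joint passes its speed limit or range.

## Working session

There is one attempt and no reset: what is moved stays moved. The work goes in short steps, Python scripts to look and compute and a tool call to move; the robot and the scene stay as the last step left them, time stands still between calls to the robot, and variables do not carry over. Pictures are saved under pics/ and viewed, at most 14 in all, crops included, and the job is handed in when it is done.

Besides the shell and the picture viewer there is one more tool, called as a command line: name --pt "numbers of a row" for each row, then --argument value for the rest. servo_tool: Moves the arm, as the interface text tells. Its arguments: {"type":"object","properties":{"xyz":{"type":"array","items":{"type":"array","items":{"type":"number","minimum":-1,"maximum":1}}},"twist":{"type":"array","items":{"type":"number","minimum":-1,"maximum":1}},"jaw":{"type":"array","items":{"type":"number"}},"grip_force":{"type":"number"}},"required":["xyz","twist","jaw"]}

```bash
ls; mkdir -p pics; python3 - <<'E'
from rig import env
import cv2,numpy as np
s=env.sense();print(s['clock'],s['position'],s['orientation'],s['grip_width'],env.hold_point_z)
for n in ['top','scene']:
    c=env.read_camera(n);cv2.imwrite(f'pics/{n}0.png',c['color']);np.savez(f'{n}0.npz',**c)
    print(n,c['fx'],c['k1'],c['R'],c['t'],-c['R'].T@c['t'])
E
```

```text
pics
0.0 [ 0.20217695 -0.45658998  0.23042859] [-3.07161129e+00 -6.49599012e-01  6.58637474e-04] 0.08515617888085146 -0.0187
top 601.806802859307 -0.16857287100601637 [[ 0.04855527 -0.99881429  0.00352137]
 [-0.97564274 -0.04818333 -0.21400842]
 [ 0.21392434  0.00695564 -0.97682547]] [-0.0580055   0.49361872  1.64208531] [ 0.13312998 -0.04557428  1.70987357]
scene 546.1305790876273 -0.009239517030514396 [[-0.57484019  0.81819081  0.01107087]
 [ 0.63906611  0.4573592  -0.61839879]
 [-0.51103157 -0.34840546 -0.78578646]] [ 0.31820851 -0.30480441  1.44472357] [1.11600856 0.3823994  0.94323071]
```

View pics/top0.png

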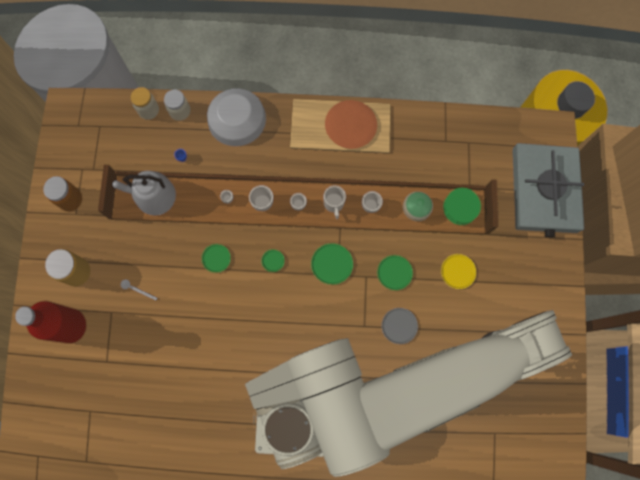

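View pics/scene0.png

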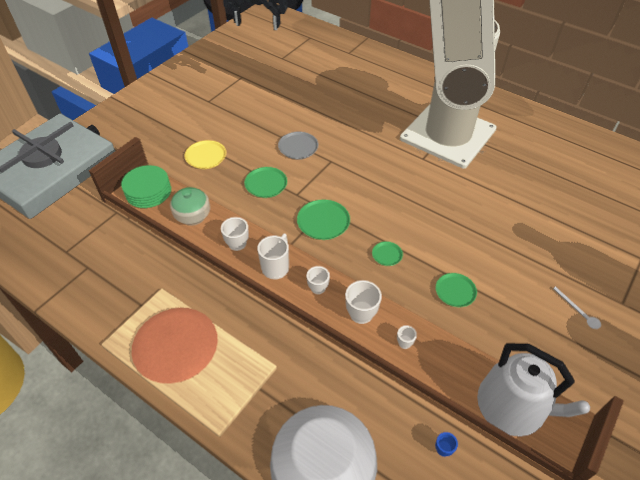

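```bash
cat > h.py <<'E'
import numpy as np,cv2
def K(c): return np.array([[c['fx'],0,c['cx']],[0,c['fy'],c['cy']],[0,0,1]],float)
def cast(c,px,z):
    "pixels -> world points on plane z (fixed cameras)"
    n=cv2.undistortPoints(np.float64(px).reshape(-1,1,2),K(c),np.array([c['k1'],0,0,0,0],float)).reshape(-1,2)
    d=np.c_[n,np.ones(len(n))]@c['R']; o=-c['R'].T@c['t']
    return o+d*((z-o[2])/d[:,2])[:,None]
def cloud(c,px):
    px=np.int64(px); n=cv2.undistortPoints(np.float64(px).reshape(-1,1,2),K(c),np.array([c['k1'],0,0,0,0],float)).reshape(-1,2)
    return (np.c_[n,np.ones(len(n))]*c['range_z'][px[:,1],px[:,0]][:,None]-c['t'])@c['R']
def blobs(m,amin):
    cs,_=cv2.findContours(m.astype(np.uint8),cv2.RETR_EXTERNAL,cv2.CHAIN_APPROX_NONE)
    return [k.reshape(-1,2) for k in cs if cv2.contourArea(k)>amin]
def circ(p):
    A=np.c_[2*p[:,:2],np.ones(len(p))];s=np.linalg.lstsq(A,(p[:,:2]**2).sum(1),rcond=None)[0]
    return s[:2],np.sqrt(s[2]+s[:2]@s[:2])
def green(c):
    h=cv2.cvtColor(c['color'],cv2.COLOR_BGR2HSV);return (h[...,0]>45)&(h[...,0]<80)&(h[...,1]>120)
def white(c):
    h=cv2.cvtColor(c['color'],cv2.COLOR_BGR2HSV);return (h[...,1]<45)&(h[...,2]>110)
E
python3 - <<'E'
from h import *
for n in ['top','scene']:
    c={k:v for k,v in np.load(n+'0.npz').items()}
    print(n)
    for k in blobs(green(c),100):
        p=cast(c,k,.010);o,r=circ(p);print(' green',k.mean(0).round(),o.round(4),'dia',(2*r*1e3).round(1))
    for k in blobs(white(c),50):
        m=np.zeros((480,640),np.uint8);cv2.drawContours(m,[k.reshape(-1,1,2)],-1,1,-1)
        q=cloud(c,np.argwhere(m)[:,::-1])
        if not(0.5<np.median(q[:,0])<.75 and len(q)<6000): continue
        print(' white',k.mean(0).round(),'zmax',np.percentile(q[:,2],[50,90,98]).round(3),end=' ')
        for nm,h in zip('abcdm',[36,45,55,66,70]):
            o,r=circ(cast(c,cv2.convexHull(k.astype(np.int32)).reshape(-1,2),.02+h/1e3));print(nm,o.round(3),(2*r*1e3).round(),end=' ')
        print()
E
```

```text
top
 green [395. 272.] [ 0.4232 -0.2749] dia 94.9
 green [273. 260.] [0.4408 0.0771] dia 58.7
 green [216. 258.] [0.4395 0.2418] dia 76.4
 green [332. 263.] [ 0.4401 -0.0929] dia 112.7
 green [462. 206.] [ 0.6314 -0.4708] dia 109.2
 white [298. 201.] zmax [0.04  0.065 0.07 ] a [0.606 0.012] 44.0 b [0.604 0.012] 44.0 c [0.601 0.012] 44.0 d [0.598 0.011] 43.0 m [0.597 0.011] 43.0 
 white [371. 202.] zmax [0.042 0.074 0.08 ] a [ 0.616 -0.198] 56.0 b [ 0.614 -0.197] 56.0 c [ 0.611 -0.196] 56.0 d [ 0.608 -0.195] 55.0 m [ 0.606 -0.194] 55.0 
 white [227. 196.] zmax [0.04  0.056 0.058] a [0.612 0.218] 33.0 b [0.609 0.217] 33.0 c [0.606 0.215] 33.0 d [0.603 0.214] 32.0 m [0.602 0.213] 32.0 
 white [334. 201.] zmax [0.051 0.088 0.093] a [ 0.614 -0.093] 73.0 b [ 0.612 -0.092] 73.0 c [ 0.609 -0.092] 72.0 d [ 0.605 -0.092] 72.0 m [ 0.604 -0.092] 72.0 
 white [261. 198.] zmax [0.044 0.084 0.088] a [0.613 0.119] 68.0 b [0.61  0.118] 67.0 c [0.607 0.117] 67.0 d [0.604 0.116] 66.0 m [0.603 0.115] 66.0 
 white [146. 191.] zmax [0.142 0.154 0.158] a [0.617 0.462] 75.0 b [0.614 0.459] 75.0 c [0.611 0.4
[... 1313 characters left out ...]
5] 101.0 d [ 0.629 -0.069] 100.0 m [ 0.631 -0.067] 99.0 
 white [235. 233.] zmax [0.058 0.075 0.078] a [ 0.616 -0.194] 77.0 b [ 0.621 -0.188] 77.0 c [ 0.627 -0.182] 76.0 d [ 0.633 -0.175] 75.0 m [ 0.635 -0.172] 74.0 
 white [190. 213.] zmax [0.066 0.071 0.073] a [ 0.623 -0.322] 74.0 b [ 0.628 -0.314] 73.0 c [ 0.634 -0.306] 72.0 d [ 0.64  -0.298] 71.0 m [ 0.642 -0.295] 71.0 
 white [ 10. 151.] zmax [0.056 0.059 0.088] a [ 0.736 -0.8  ] 73.0 b [ 0.74  -0.788] 72.0 c [ 0.744 -0.775] 72.0 d [ 0.749 -0.76 ] 71.0 m [ 0.75  -0.755] 70.0 
 white [ 53. 158.] zmax [0.055 0.058 0.06 ] a [ 0.704 -0.694] 304.0 b [ 0.708 -0.683] 301.0 c [ 0.712 -0.671] 297.0 d [ 0.718 -0.658] 293.0 m [ 0.719 -0.653] 292.0
```

servo_tool --pt "0 0 -0.05" --pt "0 0 -0.05" --twist '[0.1,0.1]' --jaw '[1,1]'

```text
clock: 0.3
position: [0.2031, -0.4588, 0.275]
orientation: [3.11, 0.403, 0.003]
ft_force: [0.8, -0.1, 0.4]
grip_width: 0.0857
finger_force: 0.0
```

```bash
python3 - <<'E'
from rig import env
s=env.sense();print(s['clock'],s['position'],s['orientation'],s['qpos'])
c=env.read_camera('wrist');print(c['tool_from_camera'].round(3),c['fx'],c['cx'],c['cy'],c['k1'])
E
```

```text
0.3 [ 0.20312336 -0.45878144  0.27500005] [3.10962711e+00 4.02819883e-01 2.78710927e-03] [-1.15399499e+00  2.24783397e-01  9.76321377e-02  1.43740424e+00
  5.44345229e-06  1.72995320e+00]
[[-0.001 -0.953 -0.302  0.077]
 [ 1.    -0.002  0.    -0.   ]
 [-0.001 -0.302  0.953 -0.144]
 [ 0.     0.     0.     1.   ]] 379.0435796991425 318.43231078705264 242.0026313574488 -0.039016927266539124
```

servo_tool --pt "0.326 -0.249 -0.06" --pt "0.326 -0.249 -0.06" --pt "0.326 -0.249 -0.06" --pt "0.326 -0.249 -0.06" --pt "0.326 -0.249 -0.06" --pt "0.326 -0.249 -0.06" --pt "0.326 -0.249 -0.06" --pt "0.326 -0.249 -0.06" --pt "0.326 -0.249 -0.06" --pt "0.326 -0.249 -0.06" --pt "0.326 -0.249 -0.06" --pt "0.326 -0.249 -0.06" --twist '[-1,-1,-1,-1,-1,-1,-1,-1,-1,-1,-1,-1]' --jaw '[1,1,1,1,1,1,1,1,1,1,1,1]'

```text
clock: 1.55
position: [0.403, -0.1974, 0.3183]
orientation: [-1.913, -2.49, 0.001]
ft_force: [-0.1, 0.5, -1.0]
grip_width: 0.0855
finger_force: 0.0
```

servo_tool --pt "0.27 0.2 0" --pt "0.27 0.2 0" --pt "0.27 0.2 0" --pt "0.27 0.2 0" --pt "0.27 0.2 0" --pt "0.27 0.2 0" --pt "0.27 0.2 0" --pt "0.27 0.2 0" --pt "0.27 0.2 0" --pt "0.27 0.2 0" --pt "0.27 0.2 0" --twist '[-0.8338,-0.8338,-0.8338,-0.8338,-0.8338,-0.8338,-0.8338,-0.8338,-0.8338,-0.8338,-0.8338]' --jaw '[1,1,1,1,1,1,1,1,1,1,1]'

```text
clock: 2.65
position: [0.5023, 0.052, 0.3188]
orientation: [-0.007, -3.141, 0.0]
ft_force: [0.7, 0.3, -0.1]
grip_width: 0.0856
finger_force: 0.0
```

```bash
cat >> h.py <<'E'
from scipy.spatial.transform import Rotation as Ro
def wrist(env):
    s=env.sense();c=dict(env.read_camera('wrist'));T=np.eye(4);T[:3,:3]=Ro.from_rotvec(s['orientation']).as_matrix();T[:3,3]=s['position']
    W=T@c['tool_from_camera'];c['R']=W[:3,:3].T;c['t']=-W[:3,:3].T@W[:3,3];return s,c
def rim(c,k,h):
    "circle of the cloud points within 6 mm of height h, their z"
    m=np.zeros((480,640),np.uint8);cv2.drawContours(m,[k.reshape(-1,1,2).astype(np.int32)],-1,1,-1)
    q=cloud(c,np.argwhere(m)[:,::-1]);q=q[abs(q[:,2]-h)<.006];return circ(q)+(len(q),)
def report(c):
    for k in blobs(green(c),100):
        o,r=circ(cast(c,k,.010));print(' green',k.mean(0).round(),o.round(4),'dia',(2*r*1e3).round(1))
    for k in blobs(white(c),300):
        m=np.zeros((480,640),np.uint8);cv2.drawContours(m,[k.reshape(-1,1,2)],-1,1,-1)
        q=cloud(c,np.argwhere(m)[:,::-1]);z=np.percentile(q[:,2],95)
        if not(0.3<np.median(q[:,0])<.75 and z<.12): continue
        q=q[q[:,2]>z-.004];h=cv2.convexHull(k.astype(np.int32)).reshape(-1,2)
        e=cast(c,h,z);lo,hi=e.min(0),e.max(0)
        print(' white',k.mean(0).round(),'z',z.round(4),'rimcloud',q[:,:2].mean(0).round(4),(circ(q)[0]).round(4),'hull y-mid',((lo+hi)/2)[:2].round(4),(hi-lo)[:2].round(4))
E
python3 - <<'E'
from h import *
from rig import env
s,c=wrist(env);print(s['clock'],s['position'],s['orientation'],s['qpos'].round(3));cv2.imwrite('pics/w1.png',c['color']);np.savez('w1.npz',**c);report(c)
E
```

```text
2.65 [0.50232178 0.052037   0.31883902] [-7.03794533e-03 -3.14074413e+00  1.50318255e-04] [ 0.103  0.233  0.22   1.559 -0.     0.108]
 green [342. 138.] [0.4422 0.079 ] dia 65.5
 green [484. 136.] [0.4411 0.244 ] dia 83.5
 green [195. 137.] [ 0.4413 -0.0915] dia 119.7
 green [ 41. 126.] [ 0.4245 -0.2734] dia 101.3
 white [459. 288.] z 0.0572 rimcloud [0.6115 0.2166] [0.5283 0.1479] hull y-mid [0.6115 0.2174] [0.0411 0.0402]
 white [110. 293.] z 0.0764 rimcloud [ 0.6114 -0.1922] [ 0.5379 -0.1007] hull y-mid [ 0.609  -0.1864] [0.0647 0.0733]
 white [286. 288.] z 0.0662 rimcloud [0.6016 0.0149] [0.5326 0.0302] hull y-mid [0.6038 0.0135] [0.0522 0.0428]
 white [378. 293.] z 0.0869 rimcloud [0.6062 0.1174] [0.5729 0.1055] hull y-mid [0.6022 0.1182] [0.0775 0.0661]
 white [615. 289.] z 0.1113 rimcloud [0.6156 0.3782] [0.6667 0.1379] hull y-mid [0.5924 0.3579] [0.1227 0.0898]
 white [18. 13.] z 0.0111 rimcloud [ 0.3091 -0.2726] [ 0.4421 -0.1666] hull y-mid [ 0.3068 -0.2712] [0.0331 0.0556]
```

View pics/w1.png

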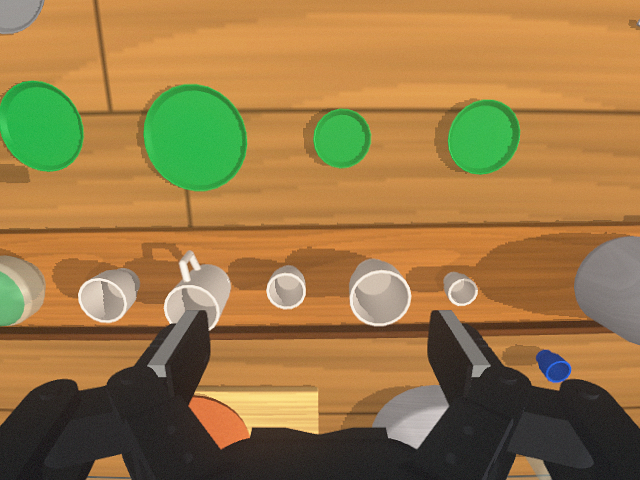

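servo_tool --pt "-0.1378 0.2062 0.15" --pt "-0.1378 0.2062 0.15" --pt "-0.1378 0.2062 0.15" --pt "-0.1378 0.2062 0.15" --pt "-0.1378 0.2062 0.2" --pt "-0.1378 0.2062 0.236" --pt "-0.1378 0.2062 0.236" --pt "-0.1378 0.2062 0.236" --twist '[0,0,0,0,0,0,0,0]' --jaw '[0.41,0.41,0.41,0.41,0.41,0.41,0.41,0.41]'

```text
clock: 3.5
position: [0.6123, 0.2164, 0.1302]
orientation: [-0.004, -3.139, 0.002]
ft_force: [0.3, -0.3, 1.0]
grip_width: 0.06
finger_force: 0.0
```

```bash
python3 - <<'E'
from h import *
from rig import env
s,c=wrist(env);print(s['clock'],s['position'],s['orientation'],s['qpos'].round(3),s['grip_width']);cv2.imwrite('pics/w2.png',c['color']);np.savez('w2.npz',**c);report(c)
E
```

```text
3.5 [0.61230359 0.21644517 0.13017386] [-3.98457189e-03 -3.13922566e+00  1.56647251e-03] [ 0.34   0.594  0.277  1.256 -0.     0.342] 0.05998037144467371
 green [363.  13.] [0.4625 0.2443] dia 49.2
 green [97. 10.] [0.4595 0.0781] dia 37.8
 white [327. 258.] z 0.0574 rimcloud [0.615  0.2213] [0.6073 0.2209] hull y-mid [0.6138 0.2215] [0.0374 0.0342]
 white [ 19. 247.] z 0.0661 rimcloud [0.608  0.0371] [0.623  0.1423] hull y-mid [0.6065 0.0405] [0.0474 0.042 ]
 white [144. 259.] z 0.0872 rimcloud [0.6065 0.119 ] [0.5969 0.1356] hull y-mid [0.6063 0.1231] [0.0707 0.0752]
 white [608. 254.] z 0.0959 rimcloud [0.6206 0.3772] [0.6483 0.2651] hull y-mid [0.6032 0.3639] [0.1037 0.0633]
```

View pics/w2.png

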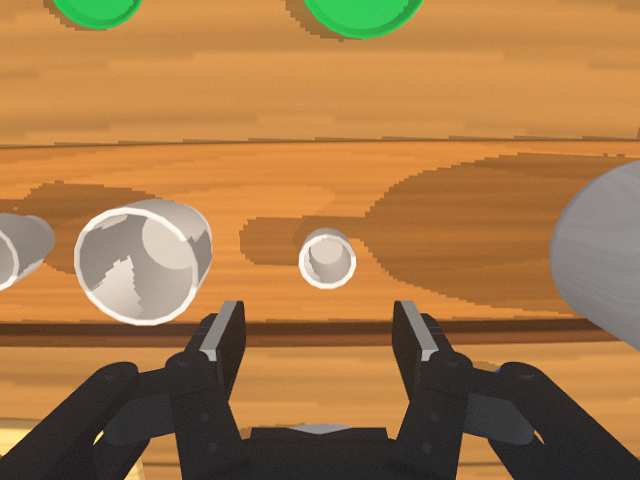

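servo_tool --pt "-0.0025 0.0055 0.0" --pt "-0.0025 0.0055 0.03" --pt "-0.0025 0.0055 0.06" --pt "-0.0025 0.0055 0.09" --pt "-0.0025 0.0055 0.115" --pt "-0.0025 0.0055 0.13" --pt "-0.0025 0.0055 0.13" --pt "-0.0025 0.0055 0.13" --pt "-0.0025 0.0055 0.13" --pt "-0.0025 0.0055 0.13" --pt "-0.0025 0.0055 0.13" --pt "-0.0025 0.0055 0.13" --twist '[0,0,0,0,0,0,0,0,0,0,0,0]' --jaw '[0.41,0.41,0.41,0.41,0.41,0.41,0.2,0.05,-0.1,-0.2,-0.3,-0.3]' --grip_force 25

```text
clock: 4.75
position: [0.6164, 0.2217, 0.0287]
orientation: [0.002, 3.138, 0.002]
ft_force: [-0.5, 0.5, 5.7]
grip_width: 0.0344
finger_force: 24.4
```

servo_tool --pt "0 0 -0.02" --pt "0 0 -0.06" --pt "0 0 -0.1" --pt "0 0 -0.14" --pt "0 0 -0.15" --pt "0 0 -0.15" --twist '[0,0,0,0,0,0]' --jaw '[-0.3,-0.3,-0.3,-0.3,-0.3,-0.3]'

```text
clock: 5.35
position: [0.616, 0.2218, 0.1485]
orientation: [0.002, 3.138, 0.002]
ft_force: [-0.4, -0.2, -1.0]
grip_width: 0.0343
finger_force: 25.0
```

```bash
python3 - <<'E'
from h import *
from rig import env
s,c=wrist(env);print(s['clock'],s['position'],s['orientation'],s['grip_width'],s['ft_force']);cv2.imwrite('pics/w3.png',c['color']);np.savez('w3.npz',**c);report(c)
E
```

```text
5.35 [0.61604777 0.22183782 0.14850996] [1.96946613e-03 3.13774801e+00 2.31765459e-03] 0.034273793888499327 [-0.35781277 -0.20277213 -0.98978584]
 green [351.  12.] [0.4623 0.2441] dia 48.7
 green [103.   9.] [0.4593 0.0782] dia 37.2
 white [ 23. 233.] z 0.0661 rimcloud [0.6073 0.0337] [0.619  0.1357] hull y-mid [0.6062 0.0361] [0.0473 0.0489]
 white [147. 241.] z 0.0872 rimcloud [0.6051 0.1196] [0.5965 0.1371] hull y-mid [0.606  0.1233] [0.0693 0.0748]
 white [599. 241.] z 0.1121 rimcloud [0.6183 0.3801] [0.6468 0.273 ] hull y-mid [0.6019 0.3644] [0.1043 0.0752]
```

View pics/w3.png

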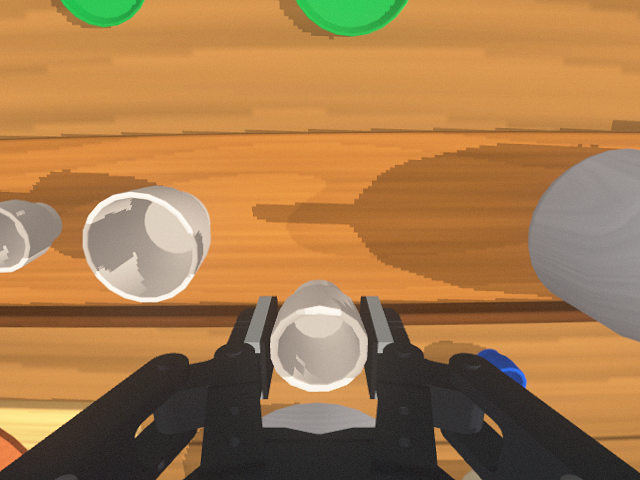

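servo_tool --pt "0.02 -0.017 0" --pt "0.05 -0.042 0" --pt "0.085 -0.071 0" --pt "0.12 -0.1 0" --pt "0.155 -0.13 0" --pt "0.185 -0.155 0" --pt "0.205 -0.172 0" --pt "0.215 -0.179 0.03" --pt "0.215 -0.179 0.07" --pt "0.215 -0.179 0.11" --pt "0.215 -0.179 0.135" --pt "0.215 -0.179 0.142" --twist '[0,0,0,0,0,0,0,0,0,0,0,0]' --jaw '[-0.3,-0.3,-0.3,-0.3,-0.3,-0.3,-0.3,-0.3,-0.3,-0.3,-0.3,-0.3]'

```text
clock: 6.6
position: [0.4386, 0.0776, 0.029]
orientation: [-0.002, -3.133, 0.002]
ft_force: [-0.7, -0.5, -0.8]
grip_width: 0.0343
finger_force: 25.0
```

```bash
python3 - <<'E'
from h import *
from rig import env
s,c=wrist(env);print(s['clock'],s['position'],s['orientation'],s['grip_width'],s['ft_force']);cv2.imwrite('pics/w4.png',c['color'][100:]);report(c)
E
```

```text
6.6 [0.43857626 0.0776211  0.02903571] [-2.34035777e-03 -3.13280708e+00  2.35878822e-03] 0.03430728889314442 [-0.67626224 -0.53375802 -0.81020948]
 green [321. 279.] [0.4344 0.079 ] dia 50.6
 green [616. 302.] [0.4454 0.2266] dia 58.1
 green [ 34. 303.] [ 0.4475 -0.0677] dia 84.4
 white [379. 324.] z 0.0684 rimcloud [0.4281 0.0982] [0.399  0.0814] hull y-mid [0.4218 0.0967] [0.0193 0.0085]
 white [258. 323.] z 0.0686 rimcloud [0.4282 0.057 ] [0.429  0.0566] hull y-mid [0.4215 0.0586] [0.0195 0.0089]
 white [318. 339.] z 0.0577 rimcloud [0.4364 0.0775] [0.426  0.0778] hull y-mid [0.4327 0.0776] [0.0433 0.0342]
```

View pics/w4.png

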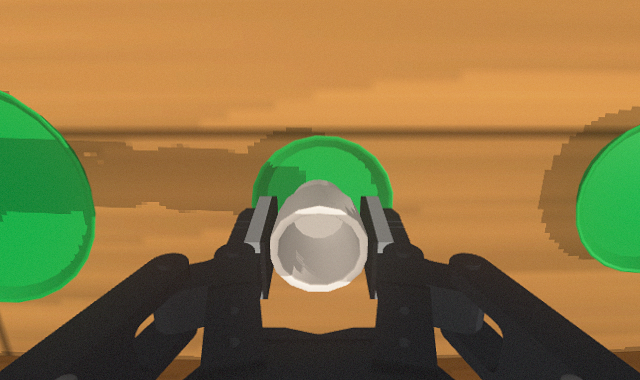

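servo_tool --pt "-0.0066 0.001 0.0" --pt "-0.0066 0.001 0.006" --pt "-0.0066 0.001 0.011" --pt "-0.0066 0.001 0.015" --pt "-0.0066 0.001 0.0165" --pt "-0.0066 0.001 0.0165" --twist '[0,0,0,0,0,0]' --jaw '[-0.3,-0.3,-0.3,-0.3,-0.3,-0.3]'

```text
clock: 7.25
position: [0.4479, 0.0792, 0.0197]
orientation: [-0.002, -3.141, 0.0]
ft_force: [-0.7, 0.6, -0.9]
grip_width: 0.0342
finger_force: 25.0
```

servo_tool --pt "0.005 -0.001 0.0" --pt "0.005 -0.001 0.003" --pt "0.005 -0.001 0.005" --pt "0.005 -0.001 0.006" --pt "0.005 -0.001 0.006" --pt "0.005 -0.001 0.006" --twist '[0,0,0,0,0,0]' --jaw '[-0.3,-0.3,-0.3,-0.3,-0.3,-0.3]'

```text
clock: 7.85
position: [0.4441, 0.0784, 0.0149]
orientation: [0.002, 3.142, 0.0]
ft_force: [0.6, 0.7, -0.7]
grip_width: 0.0344
finger_force: 25.0
```

servo_tool --pt "0 0 0.001" --pt "0 0 0.0018" --pt "0 0 0.0018" --twist '[0,0,0]' --jaw '[-0.3,-0.3,-0.3]'

```text
clock: 8.15
position: [0.4443, 0.0784, 0.0137]
orientation: [0.002, 3.141, -0.0]
ft_force: [-0.4, -0.3, 1.9]
grip_width: 0.0343
finger_force: 25.2
```

servo_tool --pt "0 0 0" --pt "0 0 0" --pt "0 0 0" --pt "0 0 0" --pt "0 0 -0.02" --pt "0 0 -0.06" --pt "0 0 -0.11" --pt "0 0 -0.16" --pt "0 0 -0.21" --pt "0 0 -0.21" --twist '[0,0,0,0,0,0,0,0,0,0]' --jaw '[-0.1,0.05,0.2,0.35,0.35,0.35,0.35,0.35,0.35,0.35]'

```text
clock: 9.15
position: [0.4479, 0.0791, 0.1871]
orientation: [0.002, 3.13, 0.003]
ft_force: [0.5, -0.3, 0.5]
grip_width: 0.0576
finger_force: 0.0
```

```bash
python3 - <<'E'
from h import *
from rig import env
s,c=wrist(env);print(s['clock'],s['position'],s['orientation'],s['grip_width'],s['ft_force']);cv2.imwrite('pics/w5.png',c['color']);report(c)
E
```

```text
9.15 [0.44786388 0.07908537 0.18714374] [2.09219617e-03 3.13015118e+00 3.21852468e-03] 0.05758031664319831 [ 0.54714787 -0.27058821  0.54829914]
 green [318. 206.] [0.4421 0.079 ] dia 65.7
 green [508. 204.] [0.4409 0.2438] dia 83.7
 green [123. 203.] [ 0.4412 -0.0914] dia 119.7
 white [ 26. 403.] z 0.0756 rimcloud [ 0.6031 -0.1733] [0.5989 0.0127] hull y-mid [ 0.5996 -0.1695] [0.0855 0.0745]
 white [251. 397.] z 0.066 rimcloud [0.5928 0.0266] [0.5242 0.1053] hull y-mid [0.5947 0.0211] [0.0673 0.0336]
 white [363. 402.] z 0.0865 rimcloud [0.5778 0.1108] [0.4867 0.0841] hull y-mid [0.5796 0.1156] [0.0792 0.0615]
 white [631. 388.] z 0.0535 rimcloud [0.6213 0.3733] [0.6886 0.0653] hull y-mid [0.6007 0.3666] [0.0887 0.0376]
 white [317. 215.] z 0.0426 rimcloud [0.4411 0.0779] [0.4268 0.0783] hull y-mid [0.4418 0.0781] [0.0361 0.0345]
```

View pics/w5.png

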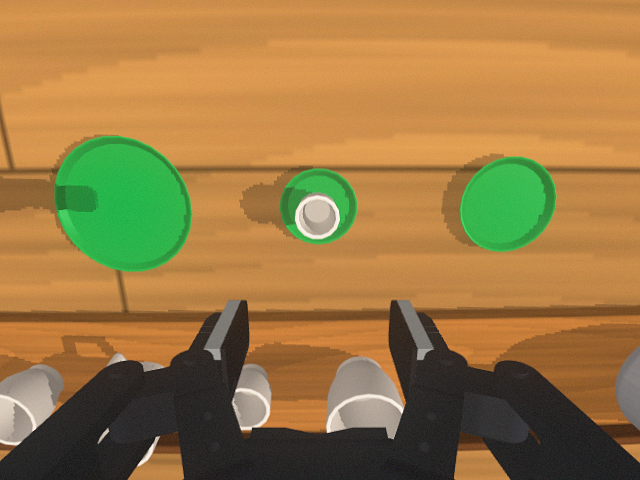

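servo_tool --pt "-0.05 -0.02 0" --pt "-0.1 -0.04 0" --pt "-0.15 -0.06 0" --pt "-0.19 -0.075 0.02" --pt "-0.202 -0.078 0.052" --pt "-0.202 -0.078 0.052" --pt "-0.202 -0.078 0.052" --pt "-0.202 -0.078 0.052" --twist '[0,0,0,0,0,0,0,0]' --jaw '[0.53,0.53,0.53,0.53,0.53,0.53,0.53,0.53]'

```text
clock: 10.0
position: [0.6049, 0.0161, 0.1403]
orientation: [-0.001, -3.141, -0.0]
ft_force: [0.4, -0.2, -0.4]
grip_width: 0.0658
finger_force: 0.0
```

```bash
cat >l.py <<'E'
from h import *
from rig import env
s,c=wrist(env);print(s['clock'],s['position'],s['orientation'],s['grip_width'],s['ft_force']);np.savez('w.npz',**c);report(c)
E
python3 l.py
```

```text
10.0 [0.60494712 0.01614103 0.14031367] [-1.22802014e-03 -3.14132323e+00 -1.14418821e-04] 0.0658237224484746 [ 0.39691891 -0.17107753 -0.3929797 ]
 green [625.  23.] [0.4636 0.2191] dia 31.4
 green [416.  16.] [0.4544 0.0795] dia 45.2
 green [154.  30.] [ 0.4642 -0.0918] dia 86.9
 white [ 21. 264.] z 0.076 rimcloud [ 0.615  -0.1671] [ 0.633  -0.0518] hull y-mid [ 0.6116 -0.1614] [0.0595 0.0487]
 white [315. 257.] z 0.0663 rimcloud [0.6075 0.014 ] [0.5975 0.0142] hull y-mid [0.6063 0.0139] [0.0486 0.0442]
 white [491. 263.] z 0.087 rimcloud [0.6064 0.1175] [0.5953 0.1013] hull y-mid [0.6059 0.114 ] [0.0711 0.0754]
 white [145. 266.] z 0.091 rimcloud [ 0.6173 -0.0858] [ 0.5984 -0.0636] hull y-mid [ 0.6044 -0.0794] [0.0915 0.0781]
```

servo_tool --pt "-0.0025 -0.0027 0.0" --pt "-0.0025 -0.0027 0.03" --pt "-0.0025 -0.0027 0.07" --pt "-0.0025 -0.0027 0.105" --pt "-0.0025 -0.0027 0.127" --pt "-0.0025 -0.0027 0.138" --pt "-0.0025 -0.0027 0.138" --pt "-0.0025 -0.0027 0.138" --pt "-0.0025 -0.0027 0.138" --pt "-0.0025 -0.0027 0.138" --pt "-0.0025 -0.0027 0.138" --pt "-0.0025 -0.0027 0.138" --twist '[0,0,0,0,0,0,0,0,0,0,0,0]' --jaw '[0.53,0.53,0.53,0.53,0.53,0.53,0.35,0.2,0.1,0.0,-0.1,-0.1]' --grip_force 25

```text
clock: 11.25
position: [0.6089, 0.0138, 0.0315]
orientation: [0.002, 3.138, 0.001]
ft_force: [-0.3, -0.2, 6.7]
grip_width: 0.0454
finger_force: 25.3
```

servo_tool --pt "0 0 0" --pt "0 0 0" --twist '[0,0]' --jaw '[-0.1,-0.1]'

```text
clock: 11.45
position: [0.6089, 0.0139, 0.0315]
orientation: [0.002, 3.138, 0.001]
ft_force: [0.2, 1.3, 6.1]
grip_width: 0.045
finger_force: 25.3
```

servo_tool --pt "0 0 -0.02" --pt "0 0 -0.06" --pt "0 0 -0.11" --pt "0.01 0.014 -0.14" --pt "0.04 0.056 -0.15" --pt "0.07 0.098 -0.15" --pt "0.1 0.14 -0.15" --pt "0.13 0.182 -0.15" --pt "0.16 0.224 -0.15" --pt "0.185 0.26 -0.15" --pt "0.2 0.28 -0.15" --pt "0.2055 0.2877 -0.15" --twist '[0,0,0,0,0,0,0,0,0,0,0,0]' --jaw '[-0.1,-0.1,-0.1,-0.1,-0.1,-0.1,-0.1,-0.1,-0.1,-0.1,-0.1,-0.1]'

```text
clock: 12.65
position: [0.4422, 0.2454, 0.1497]
orientation: [-0.003, 3.141, 0.0]
ft_force: [0.4, -0.0, -0.7]
grip_width: 0.0452
finger_force: 25.8
```

servo_tool --pt "0 0 0.03" --pt "0 0 0.07" --pt "0 0 0.11" --pt "0 0 0.135" --pt "0 0 0.145" --pt "0 0 0.145" --pt "0 0 0.145" --pt "0 0 0.145" --twist '[0,0,0,0,0,0,0,0]' --jaw '[-0.1,-0.1,-0.1,-0.1,-0.1,-0.1,-0.1,-0.1]'

```text
clock: 13.45
position: [0.4448, 0.2444, 0.0349]
orientation: [0.003, 3.139, 0.002]
ft_force: [-0.6, -0.3, 0.2]
grip_width: 0.0449
finger_force: 25.8
```

```bash
python3 l.py
```

```text
13.45 [0.44481241 0.24444929 0.03491856] [2.65198549e-03 3.13889764e+00 2.13764783e-03] 0.04493810742114495 [-0.64151338 -0.28460919  0.23560153]
 green [ 21. 288.] [0.4451 0.0902] dia 47.3
 green [318. 262.] [0.4334 0.244 ] dia 70.1
 white [395. 326.] z 0.076 rimcloud [0.4319 0.2693] [0.404  0.2498] hull y-mid [0.4272 0.268 ] [0.0198 0.0104]
 white [242. 326.] z 0.0757 rimcloud [0.4318 0.2193] [0.4031 0.2369] hull y-mid [0.4273 0.2208] [0.0198 0.0106]
 white [318. 348.] z 0.0696 rimcloud [0.443  0.2444] [0.4352 0.2445] hull y-mid [0.4391 0.2444] [0.0545 0.0447]
 white [  5. 287.] z 0.0195 rimcloud [0.4436 0.0944] [0.4375 0.1844] hull y-mid [0.4397 0.0965] [0.0216 0.0103]
```

servo_tool --pt "0.002 0 0.006" --pt "0.002 0 0.012" --pt "0.002 0 0.017" --pt "0.002 0 0.02" --pt "0.002 0 0.022" --pt "0.002 0 0.022" --pt "0.002 0 0.022" --twist '[0,0,0,0,0,0,0]' --jaw '[-0.1,-0.1,-0.1,-0.1,-0.1,-0.1,-0.1]'

```text
clock: 14.2
position: [0.4417, 0.2439, 0.0165]
orientation: [-0.002, -3.142, 0.0]
ft_force: [-2.0, -2.0, 6.0]
grip_width: 0.045
finger_force: 26.1
```

servo_tool --pt "0 0 -0.0005" --pt "0 0 -0.0005" --pt "0 0 -0.0005" --pt "0 0 -0.0005" --pt "0 0 -0.0005" --pt "0 0 -0.02" --pt "0 0 -0.06" --pt "0 0 -0.11" --pt "0 0 -0.16" --pt "0 0 -0.2" --pt "0 0 -0.2" --twist '[0,0,0,0,0,0,0,0,0,0,0]' --jaw '[-0.1,0.15,0.3,0.45,0.55,0.55,0.55,0.55,0.55,0.55,0.55]'

```text
clock: 15.3
position: [0.4449, 0.2456, 0.1811]
orientation: [0.002, 3.133, 0.008]
ft_force: [-0.0, 1.4, -0.1]
grip_width: 0.0662
finger_force: 0.0
```

```bash
python3 l.py
```

```text
15.3 [0.44485931 0.24564827 0.18107806] [2.09603768e-03 3.13254453e+00 7.88103390e-03] 0.06618704506338453 [-0.00426261  1.44447054 -0.10555458]
 green [126. 210.] [0.4415 0.0796] dia 57.3
 green [315. 209.] [0.4406 0.2437] dia 83.8
 white [494. 458.] z 0.1168 rimcloud [0.6043 0.382 ] [0.5938 0.1353] hull y-mid [0.5999 0.3738] [0.0417 0.0369]
 white [153. 452.] z 0.0869 rimcloud [0.6207 0.1116] [0.5326 0.1645] hull y-mid [0.6236 0.1066] [0.0314 0.0294]
 white [562. 383.] z 0.1168 rimcloud [0.5545 0.4381] [0.0909 0.7445] hull y-mid [0.5502 0.4157] [0.1033 0.1381]
 white [109. 220.] z 0.0425 rimcloud [0.441 0.081] [0.4125 0.14  ] hull y-mid [0.4413 0.0844] [0.0369 0.0457]
 white [315. 222.] z 0.0514 rimcloud [0.4397 0.2437] [0.4323 0.244 ] hull y-mid [0.4396 0.2436] [0.0469 0.0447]
 white [589.  80.] z 0.0078 rimcloud [0.3377 0.4668] [0.4604 0.4075] hull y-mid [0.3379 0.4575] [0.0526 0.1036]
```

servo_tool --pt "-0.01 -0.03 0" --pt "-0.03 -0.08 0" --pt "-0.05 -0.13 0" --pt "-0.07 -0.185 0" --pt "-0.09 -0.24 0" --pt "-0.11 -0.295 0" --pt "-0.13 -0.35 0" --pt "-0.15 -0.4 0" --pt "-0.175 -0.45 0" --pt "-0.195 -0.5 0" --pt "-0.21 -0.535 0" --pt "-0.214 -0.5475 0.03" --twist '[0,0,0,0,0,0,0,0,0,0,0,0]' --jaw '[0.76,0.76,0.76,0.76,0.76,0.76,0.76,0.76,0.76,0.76,0.76,0.76]'

```text
clock: 16.55
position: [0.6148, -0.1983, 0.1527]
orientation: [0.008, 3.137, -0.004]
ft_force: [0.1, 0.1, 0.6]
grip_width: 0.075
finger_force: 0.0
```

servo_tool --pt "0 0 0" --pt "0 0 0" --pt "0 0 0" --twist '[0,0,0]' --jaw '[0.76,0.76,0.76]'

```text
clock: 16.85
position: [0.6122, -0.1932, 0.152]
orientation: [-0.0, -3.141, -0.001]
ft_force: [-0.6, -0.3, 0.1]
grip_width: 0.0748
finger_force: 0.0
```

```bash
python3 l.py; python3 -c "
from h import *
c=np.load('w.npz');cv2.imwrite('pics/w6.png',c['color'])"
```

```text
16.85 [ 0.61222372 -0.19318497  0.15201147] [-3.63994146e-04 -3.14098475e+00 -7.18960444e-04] 0.07478978867217326 [-0.55549514 -0.27217863  0.06950331]
 green [ 77. 271.] [ 0.6494 -0.3922] dia 27.8
 green [ 12. 254.] [ 0.6352 -0.4539] dia 67.1
 green [469.  26.] [ 0.4661 -0.0903] dia 83.6
 green [199.  12.] [ 0.4529 -0.2735] dia 54.8
 white [315. 256.] z 0.0762 rimcloud [ 0.6147 -0.1956] [ 0.608  -0.1956] hull y-mid [ 0.6133 -0.196 ] [0.0592 0.0556]
 white [482. 250.] z 0.0909 rimcloud [ 0.6169 -0.0909] [ 0.5992 -0.1148] hull y-mid [ 0.6055 -0.0968] [0.0897 0.0769]
```

View pics/w6.png

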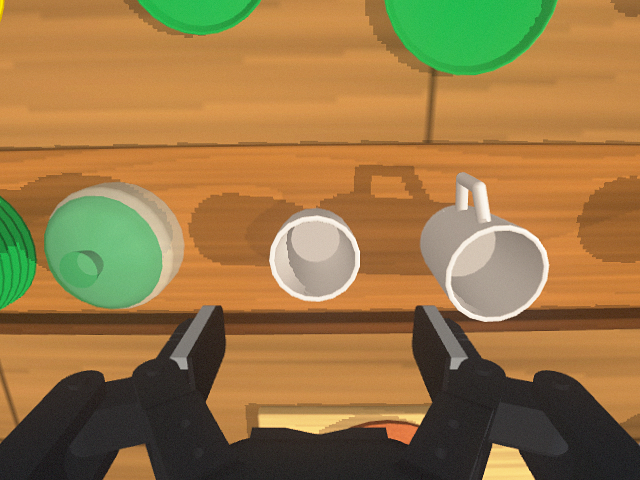

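servo_tool --pt "-0.0025 -0.0033 0.0" --pt "-0.0025 -0.0033 0.03" --pt "-0.0025 -0.0033 0.07" --pt "-0.0025 -0.0033 0.105" --pt "-0.0025 -0.0033 0.13" --pt "-0.0025 -0.0033 0.145" --pt "-0.0025 -0.0033 0.145" --pt "-0.0025 -0.0033 0.145" --pt "-0.0025 -0.0033 0.145" --pt "-0.0025 -0.0033 0.145" --pt "-0.0025 -0.0033 0.145" --pt "-0.0025 -0.0033 0.145" --twist '[0,0,0,0,0,0,0,0,0,0,0,0]' --jaw '[0.76,0.76,0.76,0.76,0.76,0.76,0.76,0.55,0.4,0.3,0.2,0.15]' --grip_force 28

```text
clock: 18.1
position: [0.6158, -0.1969, 0.038]
orientation: [0.002, 3.138, -0.001]
ft_force: [0.1, 1.0, 6.8]
grip_width: 0.0547
finger_force: 29.1
```

servo_tool --pt "0 0 0" --pt "0 0 0" --twist '[0,0]' --jaw '[0.15,0.15]'

```text
clock: 18.3
position: [0.6158, -0.197, 0.0379]
orientation: [0.002, 3.138, -0.001]
ft_force: [-0.1, 1.6, 6.6]
grip_width: 0.0546
finger_force: 29.1
```

servo_tool --pt "0 0 -0.02" --pt "0 0 -0.06" --pt "0 0 -0.11" --pt "0.01 -0.004 -0.14" --pt "0.04 -0.016 -0.15" --pt "0.075 -0.031 -0.15" --pt "0.11 -0.045 -0.15" --pt "0.145 -0.059 -0.15" --pt "0.18 -0.074 -0.15" --pt "0.21 -0.086 -0.15" --pt "0.23 -0.094 -0.15" --pt "0.237 -0.097 -0.15" --twist '[0,0,0,0,0,0,0,0,0,0,0,0]' --jaw '[0.15,0.15,0.15,0.15,0.15,0.15,0.15,0.15,0.15,0.15,0.15,0.15]'

```text
clock: 19.5
position: [0.4233, -0.2747, 0.156]
orientation: [-0.005, -3.141, -0.0]
ft_force: [0.3, -0.1, -1.9]
grip_width: 0.0543
finger_force: 30.1
```

servo_tool --pt "0 0 0.03" --pt "0 0 0.07" --pt "0 0 0.11" --pt "0 0 0.135" --pt "0 0 0.145" --pt "0 0 0.145" --pt "0 0 0.145" --pt "0 0 0.145" --twist '[0,0,0,0,0,0,0,0]' --jaw '[0.15,0.15,0.15,0.15,0.15,0.15,0.15,0.15]'

```text
clock: 20.3
position: [0.4261, -0.2749, 0.0413]
orientation: [0.002, 3.139, -0.002]
ft_force: [0.7, -0.5, -0.8]
grip_width: 0.0549
finger_force: 30.2
```

```bash
python3 l.py
```

```text
20.3 [ 0.42609114 -0.27491897  0.04126751] [ 1.77900632e-03  3.13901107e+00 -2.48696483e-03] 0.05494082349261327 [ 0.7141852  -0.45656938 -0.83621935]
 green [608. 314.] [ 0.4479 -0.1152] dia 83.3
 green [322. 252.] [ 0.4164 -0.2727] dia 84.1
 white [410. 328.] z 0.0838 rimcloud [ 0.4143 -0.2446] [ 0.3847 -0.2641] hull y-mid [ 0.4085 -0.247 ] [0.02   0.0112]
 white [227. 328.] z 0.0839 rimcloud [ 0.4142 -0.3051] [ 0.3845 -0.2857] hull y-mid [ 0.4084 -0.3026] [0.02   0.0113]
 white [319. 352.] z 0.0798 rimcloud [ 0.4228 -0.2742] [ 0.4179 -0.275 ] hull y-mid [ 0.4199 -0.2748] [0.065  0.0546]
 white [281.  21.] z 0.0111 rimcloud [ 0.3135 -0.2905] [ 0.2916 -0.2897] hull y-mid [ 0.3122 -0.2901] [0.024  0.0862]
```

servo_tool --pt "-0.001 0.002 0.006" --pt "-0.001 0.002 0.012" --pt "-0.001 0.002 0.017" --pt "-0.001 0.002 0.019" --pt "-0.001 0.002 0.02" --pt "-0.001 0.002 0.02" --pt "-0.001 0.002 0.02" --twist '[0,0,0,0,0,0,0]' --jaw '[0.15,0.15,0.15,0.15,0.15,0.15,0.15]'

```text
clock: 21.05
position: [0.4256, -0.2727, 0.0239]
orientation: [0.002, 3.142, -0.0]
ft_force: [-0.0, -0.1, -1.0]
grip_width: 0.0547
finger_force: 30.2
```

servo_tool --pt "0 0 0.001" --pt "0 0 0.0015" --pt "0 0 0.0015" --twist '[0,0,0]' --jaw '[0.15,0.15,0.15]'

```text
clock: 21.35
position: [0.4258, -0.2727, 0.023]
orientation: [0.002, 3.141, -0.0]
ft_force: [-0.8, 0.2, 0.2]
grip_width: 0.0547
finger_force: 30.3
```

servo_tool --pt "0 0 0.0004" --pt "0 0 0.0004" --pt "0 0 0.0004" --pt "0 0 0.0004" --pt "0 0 0.0" --pt "0 0 -0.02" --pt "0 0 -0.06" --pt "0 0 -0.11" --pt "0 0 -0.16" --pt "0 0 -0.2" --pt "0 0 -0.2" --twist '[0,0,0,0,0,0,0,0,0,0,0]' --jaw '[0.2,0.4,0.55,0.7,0.76,0.76,0.76,0.76,0.76,0.76,0.76]'

```text
clock: 22.45
position: [0.4284, -0.2745, 0.1879]
orientation: [0.002, 3.133, -0.009]
ft_force: [0.6, -0.9, -0.8]
grip_width: 0.0754
finger_force: 0.0
```

```bash
python3 l.py
```

```text
22.45 [ 0.42837498 -0.27447371  0.18792844] [ 2.21244191e-03  3.13286103e+00 -8.74331734e-03] 0.07540459996850617 [ 0.63956957 -0.89739741 -0.76467117]
 green [131. 461.] [ 0.7143 -0.4897] dia 49.1
 green [118. 372.] [ 0.593  -0.4812] dia 29.1
 green [526. 225.] [ 0.4417 -0.091 ] dia 119.8
 green [322. 207.] [ 0.4248 -0.2727] dia 101.8
 white [513. 462.] z 0.0909 rimcloud [ 0.6191 -0.1174] [ 0.5477 -0.216 ] hull y-mid [ 0.6227 -0.111 ] [0.0405 0.0425]
 white [323. 224.] z 0.0613 rimcloud [ 0.4229 -0.2716] [ 0.4174 -0.2718] hull y-mid [ 0.4237 -0.2716] [0.0579 0.0554]
```

servo_tool --pt "-0.01 0.025 0" --pt "-0.03 0.07 0" --pt "-0.05 0.12 0" --pt "-0.07 0.17 0" --pt "-0.095 0.22 0" --pt "-0.12 0.27 0" --pt "-0.145 0.32 0" --pt "-0.17 0.37 0" --pt "-0.195 0.42 0" --pt "-0.215 0.46 0" --pt "-0.225 0.48 0" --pt "-0.227 0.487 0.022" --twist '[0,0,0,0,0,0,0,0,0,0,0,0]' --jaw '[1,1,1,1,1,1,1,1,1,1,1,1]'

```text
clock: 23.7
position: [0.6093, 0.1195, 0.165]
orientation: [-0.003, 3.139, 0.001]
ft_force: [0.3, -0.9, -0.5]
grip_width: 0.0854
finger_force: 0.0
```

servo_tool --pt "0 0 0" --pt "0 0 0" --pt "0 0 0" --twist '[0,0,0]' --jaw '[1,1,1]'

```text
clock: 24.0
position: [0.6074, 0.116, 0.165]
orientation: [-0.004, -3.141, 0.0]
ft_force: [0.3, -0.1, 0.0]
grip_width: 0.0853
finger_force: 0.0
```

```bash
python3 l.py
```

```text
24.0 [0.60742355 0.11596484 0.16500807] [-3.57607134e-03 -3.14092211e+00  4.49943230e-04] 0.08534575625875589 [ 0.28570621 -0.1067011   0.02112192]
 green [499.  24.] [0.4526 0.2447] dia 62.1
 green [266.  18.] [0.4518 0.0791] dia 48.2
 green [49. 36.] [ 0.4691 -0.0785] dia 77.4
 white [323. 251.] z 0.0871 rimcloud [0.6074 0.1187] [0.6037 0.1185] hull y-mid [0.6057 0.1186] [0.0697 0.0667]
 white [ 33. 243.] z 0.0907 rimcloud [ 0.6171 -0.0626] [0.6268 0.0361] hull y-mid [ 0.6045 -0.0567] [0.0902 0.0775]
 white [515.   7.] z 0.0514 rimcloud [0.4622 0.2406] [0.5818 0.2312] hull y-mid [0.4629 0.2362] [0.0112 0.047 ]
 white [261.   5.] z 0.0426 rimcloud [0.4588 0.0789] [0.498  0.0804] hull y-mid [0.4603 0.0803] [0.0087 0.028 ]
```

servo_tool --pt "0 0.0034 0.0" --pt "0 0.0034 0.03" --pt "0 0.0034 0.06" --pt "0 0.0034 0.1" --pt "0 0.0034 0.135" --pt "0 0.0034 0.15" --pt "0 0.0034 0.15" --pt "0 0.0034 0.15" --pt "0 0.0034 0.15" --pt "0 0.0034 0.15" --pt "0 0.0034 0.15" --pt "0 0.0034 0.15" --twist '[0,0,0,0,0,0,0,0,0,0,0,0]' --jaw '[1,1,1,1,1,1,1,0.85,0.7,0.6,0.5,0.4]' --grip_force 30

```text
clock: 25.25
position: [0.6095, 0.1195, 0.0477]
orientation: [0.003, 3.137, 0.001]
ft_force: [-0.2, -0.1, 6.3]
grip_width: 0.0673
finger_force: 32.4
```

servo_tool --pt "0 0 0" --pt "0 0 0" --twist '[0,0]' --jaw '[0.4,0.4]'

```text
clock: 25.45
position: [0.6095, 0.1195, 0.0477]
orientation: [0.002, 3.137, 0.001]
ft_force: [-0.7, -0.8, 5.6]
grip_width: 0.067
finger_force: 32.4
```

servo_tool --pt "0 0 -0.02" --pt "0 0 -0.06" --pt "0 0 -0.11" --pt "0.01 -0.013 -0.14" --pt "0.04 -0.051 -0.15" --pt "0.07 -0.089 -0.15" --pt "0.1 -0.127 -0.15" --pt "0.13 -0.165 -0.15" --pt "0.16 -0.203 -0.15" --pt "0.185 -0.235 -0.15" --pt "0.2 -0.255 -0.15" --pt "0.2075 -0.2626 -0.15" --twist '[0,0,0,0,0,0,0,0,0,0,0,0]' --jaw '[0.4,0.4,0.4,0.4,0.4,0.4,0.4,0.4,0.4,0.4,0.4,0.4]'

```text
clock: 26.65
position: [0.4403, -0.0916, 0.1657]
orientation: [0.006, 3.141, -0.0]
ft_force: [1.5, -0.7, -1.0]
grip_width: 0.0673
finger_force: 34.4
```

servo_tool --pt "0 0 0.03" --pt "0 0 0.07" --pt "0 0 0.11" --pt "0 0 0.135" --pt "0 0 0.145" --pt "0 0 0.145" --pt "0 0 0.145" --pt "0 0 0.145" --twist '[0,0,0,0,0,0,0,0]' --jaw '[0.4,0.4,0.4,0.4,0.4,0.4,0.4,0.4]'

```text
clock: 27.45
position: [0.4429, -0.0906, 0.0504]
orientation: [0.002, 3.139, -0.001]
ft_force: [-0.3, -0.3, -1.7]
grip_width: 0.067
finger_force: 34.4
```

```bash
python3 l.py
```

```text
27.45 [ 0.44285782 -0.09055058  0.05040507] [ 1.73239441e-03  3.13864345e+00 -8.29625862e-04] 0.06698362143603306 [-0.25263471 -0.27645088 -1.72706486]
 green [610. 275.] [0.4447 0.0724] dia 51.6
 green [ 26. 250.] [ 0.4298 -0.2541] dia 69.3
 green [318. 237.] [ 0.4329 -0.091 ] dia 99.4
 white [431. 332.] z 0.0959 rimcloud [ 0.4315 -0.0539] [ 0.4001 -0.073 ] hull y-mid [ 0.425  -0.0574] [0.0203 0.0131]
 white [206. 333.] z 0.096 rimcloud [ 0.4313 -0.1271] [ 0.4007 -0.1063] hull y-mid [ 0.4248 -0.1237] [0.0202 0.0135]
 white [627. 284.] z 0.035 rimcloud [0.4442 0.0584] [ 0.46   -0.0428] hull y-mid [0.4386 0.0534] [0.0335 0.0231]
 white [318. 348.] z 0.0899 rimcloud [ 0.4319 -0.0911] [ 0.4341 -0.0905] hull y-mid [ 0.4332 -0.0907] [0.0691 0.0667]
 white [  5. 249.] z 0.0216 rimcloud [ 0.4292 -0.2488] [ 0.4433 -0.1523] hull y-mid [ 0.4237 -0.2458] [0.0292 0.0126]
```

```bash
python3 -c "
from h import *
c=np.load('w.npz');cv2.imwrite('pics/w7.png',c['color'])"
```

```text
(no output)
```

View pics/w7.png

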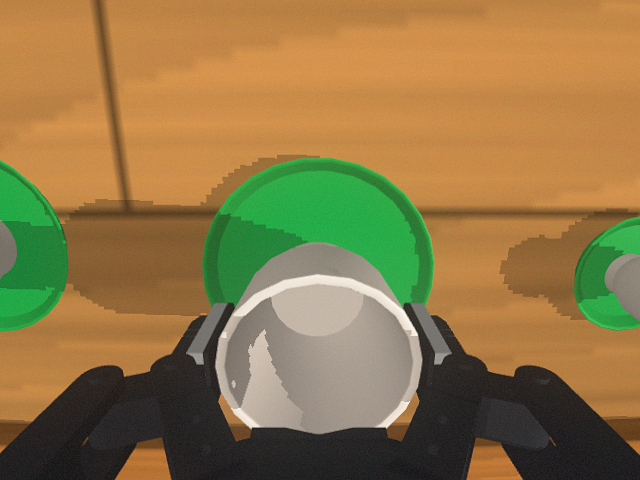

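servo_tool --pt "0 0 0.006" --pt "0 0 0.012" --pt "0 0 0.017" --pt "0 0 0.019" --pt "0 0 0.02" --pt "0 0 0.02" --pt "0 0 0.02" --twist '[0,0,0,0,0,0,0]' --jaw '[0.4,0.4,0.4,0.4,0.4,0.4,0.4]'

```text
clock: 28.2
position: [0.4415, -0.0904, 0.0331]
orientation: [0.002, 3.141, -0.0]
ft_force: [0.6, -0.1, -1.9]
grip_width: 0.067
finger_force: 34.4
```

servo_tool --pt "0 0 0.0005" --pt "0 0 0.001" --pt "0 0 0.001" --twist '[0,0,0]' --jaw '[0.4,0.4,0.4]'

```text
clock: 28.5
position: [0.4418, -0.0905, 0.0328]
orientation: [0.002, 3.141, -0.0]
ft_force: [-1.1, 0.3, 3.9]
grip_width: 0.0676
finger_force: 34.6
```

Contact. Release and rise.

servo_tool --pt "0 0 0" --pt "0 0 0" --pt "0 0 0" --pt "0 0 0" --pt "0 0 0" --pt "0 0 -0.02" --pt "0 0 -0.06" --pt "0 0 -0.11" --pt "0 0 -0.16" --pt "0 0 -0.22" --pt "0 0 -0.25" --pt "0 0 -0.25" --twist '[0,0,0,0,0,0,0,0,0,0,0,0]' --jaw '[0.5,0.65,0.8,0.95,1,1,1,1,1,1,1,1]'

```text
clock: 29.7
position: [0.444, -0.0909, 0.2365]
orientation: [0.002, 3.133, -0.003]
ft_force: [0.9, -0.1, -0.4]
grip_width: 0.0852
finger_force: 0.0
```

servo_tool --pt "0 0 0" --pt "0 0 0" --twist '[0,0]' --jaw '[1,1]'

```text
clock: 29.9
position: [0.4404, -0.0902, 0.2308]
orientation: [-0.002, -3.139, -0.001]
ft_force: [-0.7, -0.4, -0.2]
grip_width: 0.0858
finger_force: 0.0
```

```bash
python3 l.py; python3 -c "
from h import *
from rig import env
c=np.load('w.npz');cv2.imwrite('pics/w8.png',c['color'])
cv2.imwrite('pics/s8.png',env.read_camera('scene')['color'])"
```

```text
29.9 [ 0.44043634 -0.09020441  0.23077029] [-2.04660587e-03 -3.13873846e+00 -8.95552065e-04] 0.08575009011552996 [-0.7198079  -0.37940389 -0.22997626]
 green [ 10. 381.] [ 0.6489 -0.4665] dia 83.8
 green [488. 206.] [0.4426 0.0789] dia 57.9
 green [627. 211.] [0.445  0.2279] dia 56.6
 green [318. 204.] [ 0.4417 -0.0912] dia 119.8
 green [137. 186.] [ 0.4245 -0.2721] dia 89.0
 white [320. 391.] z 0.0906 rimcloud [ 0.6007 -0.0891] [ 0.5052 -0.093 ] hull y-mid [ 0.59   -0.0888] [0.1017 0.0602]
 white [497. 213.] z 0.0424 rimcloud [0.4413 0.0743] [0.4097 0.0076] hull y-mid [0.4424 0.0728] [0.0353 0.0434]
 white [317. 219.] z 0.0723 rimcloud [ 0.4388 -0.0911] [ 0.4352 -0.0914] hull y-mid [ 0.4397 -0.0915] [0.0684 0.066 ]
 white [112. 198.] z 0.0613 rimcloud [ 0.4235 -0.2681] [ 0.4059 -0.2139] hull y-mid [ 0.4248 -0.2641] [0.0558 0.0701]
```

View pics/s8.png

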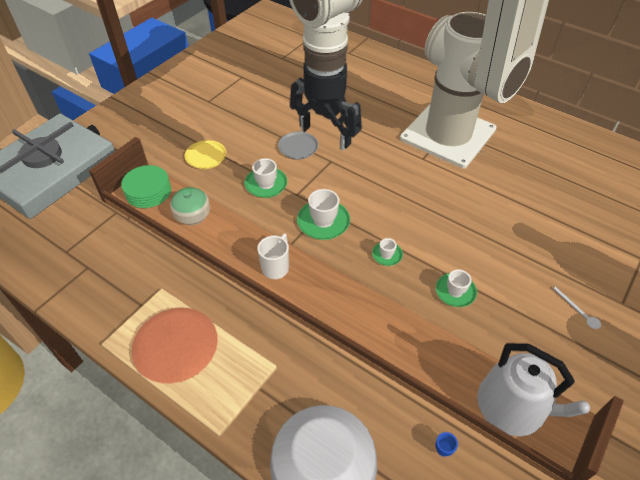

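View pics/w8.png

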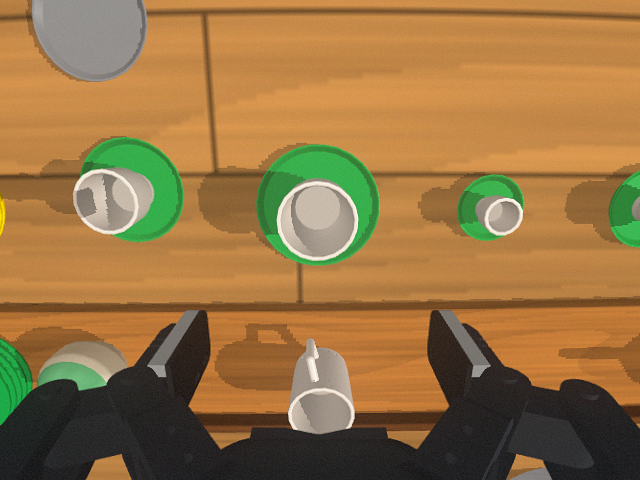

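All four cups stand upright and centred on their matching saucers: in the scene view c is at (265,173), d at (323,208), a at (388,248) and b at (458,283). The mug and the sugar bowl haven't moved.

```bash
python3 -c "
from rig import env
print(env.sign_off())"
```

```text
the job is handed in; nothing more can be done
None
```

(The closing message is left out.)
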